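Close the shutter and two-finger start of a dental curing unit

TASK

Start the curing unit: first push its metal shutter fully closed with a fingertip, then press the two large start buttons on the start pod together, one fingertip on each, hold both fully down for three seconds, and let go. Press the two at the same moment, never one alone and never before the shutter is closed; do not press the small stop key on the pod, and leave everything else on the bench where it is.

Things in the scene. Friction and masses are not known exactly. Their poses are not given: they have to be found in the camera images.
- unit: Curing unit: low white box fixed to the bench, 240 (x) x 150 (y) x 75 mm high, plus two side rails on top, 14 mm tall, 122 mm apart inside. Origin: centre of underside; x points the way the shutter closes, z up. The far (+x) half has an open well, 30 mm deep, with a tooth model in it; the near half of the top is a flat deck. It may stand left or right of the pod.
- unit_deck (a point): Point on the unit's flat top deck, at unit (-115, 0, 75) mm, near the middle of its near (-x) edge; axes as the unit's. The open shutter rests over the deck and covers it from the shutter's near edge onward.
- shutter (a joint): Sliding steel shutter, 100 (x) x 116 (y) x 18 mm plate that runs 1 mm above the unit's deck between the rails; too wide to be gripped. Value in m: 0 fully closed over the well (hard stop), growing to 0.09 as it opens toward the unit's -x. It starts 0.05 to 0.085 open. Moves against about 2 N of friction and stays where it is left.
- shutter_edge (a point): Middle of the shutter's upright near (-x) edge face, half-way up (10 mm above the deck); moves with the shutter; axes as the unit's. Push here in the unit's +x. When closed it lies at unit (5, 0, 85) mm.
- pod: Start pod: a low grey control box with a flat aluminium top plate, fixed to the bench, 130 (x) x 180 (y) x 40 mm high. Origin: centre of its underside, z up. On top: the two large start buttons side by side, the small stop key nearer its -x edge, and a loose plaster tooth die.
- start_a (a joint): Start button on the pod's +y side: plain metal round cap, 28 mm in diameter, in a black collar 44 mm in diameter. Value in m: 0 up, 0.006 fully down; it makes contact from 0.004. A spring returns it: 1.5 N to start it moving, 5 N fully down.
- start_a_top (a point): Centre of the top face of start button a, at pod (15, 30, 62) mm when up (10 mm above its collar); moves with the button.
- start_b (a joint): Start button on the pod's -y side, the same as start_a, 60 mm from it centre to centre.
- start_b_top (a point): Centre of the top face of start button b, at pod (15, -30, 62) mm when up; moves with the button.
- stop_key (a joint): Small stop key: plain metal round cap, 14 mm in diameter, in a 30 mm black collar, on the pod between the buttons and its -x edge. Value in m: 0 up, 0.004 down; not to be pressed.
- stop_key_top (a point): Centre of the top of the stop key, at pod (-43, 0, 60) mm.
- die: Bystander: small white plaster tooth die, 22 mm in diameter, 29 mm tall, standing loose on the pod top near a front corner. Origin: centre of its foot.
- jaw_model: Bystander: plaster jaw model, 50 x 60 x 28 mm, loose on the bench beyond the unit. Origin: centre of its underside.
- spatula: Bystander: slim wax spatula, 150 mm long, 10 mm thick, lying on the bench on the robot's side of the pod.
- glaze_jar: Bystander: small jar, 40 mm in diameter, 45 mm tall, standing on the bench beyond the pod. Origin: centre of its foot.
- bowl: Bystander: black rubber mixing bowl, 90 mm across, 50 mm tall, standing beyond the unit and the pod, between them. Origin: centre of its foot.
- brush: Bystander: slim brush, 150 mm long, 10 mm thick, lying on the bench near the robot's base.
- dropper: Bystander: small bottle, 28 mm in diameter, 60 mm tall, standing between unit and pod. Origin: centre of its foot.

How it is judged (in metres and radians):
On the way, in this order (a step that is already met when the one before it is completed fails the run):
1. the shutter is fully closed (within 4 mm) with no start button pressed (value of joint shutter below 0.004 m and value of joint each of start_a, start_b below 0.002 m), for 0.2 s.
2. with the shutter closed, both start buttons are held down together (each more than 4 mm) by the fingers for 2.5 s without a break (value of joint shutter below 0.006 m and value of joint each of start_a, start_b above 0.004 m and contact force between the fingers and start_a above 0.3 N and contact force between the fingers and start_b above 0.3 N), for 2.5 s.
At the end, for the whole second after the job is handed in: The shutter is closed (within 6 mm), both start buttons and the stop key are up again (within 1.5 mm), and every loose thing is at rest within 20 mm of where it began (value of joint shutter below 0.006 m and value of joint each of start_a, start_b, stop_key below 0.0015 m and distance of each of die, jaw_model, spatula, glaze_jar, bowl, brush, dropper from where it was at the start of the episode below 0.02 m and linear speed of each of die, jaw_model, spatula, glaze_jar, bowl, brush, dropper below 0.02 m/s); the robot touches nothing.
It fails at once if a start button is pressed (over 3 mm) while the shutter is more than 8 mm open (value of joint shutter above 0.008 m and value of joint any of start_a, start_b above 0.003 m).
It fails at once if one start button is pressed alone (one past 4 mm while the other is less than 1 mm down) ((value of joint start_a above 0.004 m and value of joint start_b below 0.001 m) or (value of joint start_b above 0.004 m and value of joint start_a below 0.001 m)).
It fails at once if the stop key is pressed (over 2 mm) (value of joint stop_key above 0.002 m).
It fails at once if a loose thing on the bench is lifted, carried or pushed more than 20 mm (distance of any of die, jaw_model, spatula, glaze_jar, bowl, brush, dropper from where it was at the start of the episode above 0.02 m).
It also fails if it takes over 64 s, if anything falls off the work surface, if the arm or the gripper's body presses on something with over 40 N, if the wrist force passes 120 N, or if a joint passes its speed limit or range.

ROBOT

A 6-joint arm with a two-finger parallel gripper is mounted at the origin on the work surface. World frame = base frame: x ahead of the robot, y to its left, z up, the work surface at z = 0. Lengths are in mm, angles in rad, forces in N, time in s.
With the tool pointing down it reaches from about 350 to 875 mm from the base axis. Payload 4.2 kg.
Tool frame: the origin (TCP) lies between the finger pads; the fingertips stand 25 mm ahead of it and the grasp point (between the pads) lies 6 mm ahead of it; z points along the fingers, y is the line along which they close (so a half turn about z gives the same grasp; the last joint's range is limited). The gripper opens to 85 mm and grips with 20 to 120 N. Pads are 22 mm wide; open, the fingers measure 114 mm over their backs; the gripper's body (76 mm by 85 mm) begins 54 mm behind the grasp point. The pads swing forward as they close: fully open they stand 13 mm farther back than shut.
Start: joints at [1.48, 0.385, 0.008, 0, -1.194, -0.259], TCP at [214.161, 587.141, 256.312] pointing down, gripper open.
Joint ranges: [-3.14, 3.14], [-1.21, 2.06], [-1.07, 1.41], [-3.16, 2.05], [-2.99, -0.16], [-3.1, 3.1]. Speed limits (rad/s): [2.79, 2.79, 3.14, 3.14, 3.14, 3.14].

INTERFACE

Orientations are given as a unit quaternion [x, y, z, w].
In Python, from bench import read_state, get_image, job_done gives the robot as it stands.
- The arm moves only by the tool play_rows, never from a script. Its argument "series" is a list of rows, each a list of 6 numbers: the shift along the world's x, y, z in mm, then the turn, a rotation vector about the world's x, y, z in units of 6 degrees (1.0 is 6 degrees). A call has 1 to 20 rows; each row shifts and turns the commanded pose from where the row before left it; what a row does not reach is not made up. A row lasts 1/12 s, in which the tool goes at most 41.7 mm and 7.16 degrees, less where a joint would pass 70% of its speed; a pose out of reach is approached as far as the arm can. A call is refused whole if a number of a shift passes 41.7 or a number of a turn 1, either way. A call with a gripper value outside its range is refused whole. "gripper" is the opening, from 0 (shut) to 1 (fully open), set as the call begins (left out, the last holds). The fingers move at their own pace and stop on an object; the grip force is fixed at half the most. Time passes only in rows, so rows that do not move let the fingers close. It gives the time, the measured TCP pose, the force, the opening and the grip force at its end, in the units of the state.
- read_state(): the state, without advancing time (a new reading comes with each control period).
- get_image(name): name is "side" or "top"; returns a dict with "image" (384x512x3 uint8, red, green, blue), "fx", "fy", "cx", "cy" (pixels), "eye" and "rotation" of the camera in the world. Camera axes: x right, y down, z forward; pixel columns grow to the right and rows downward; lengths in mm; the calibration is good to about 2 mm. A picture is of the moment at which its call begins. There is no depth.
- job_done(): hands the job in; it is judged then, once.
The state is a dict: "clock": time; "joints": joint angles; "joint_vel": joint speeds; "joint_efforts": joint torques, N m; "position": TCP position; "ee_rot": TCP orientation; "contact_force": force on the tool from outside, world axes, zero at the start; "wrist_torque": the same for the moment, N m; "gripper_width": finger opening in mm; "grasp_force": force on a finger pad.
Only numpy, scipy, OpenCV 4.12 (cv2) and the standard library are available. Lean on these libraries where they do the work, as an engineer would, in place of code of your own. Each camera call takes 0.05 s, during which the arm holds its last target. There are 200 camera calls.

## Working session

There is one attempt and no reset: what is moved stays moved. The work goes in short steps, Python scripts to look and compute and a tool call to move; the robot and the scene stay as the last step left them, time stands still between calls to the robot, and variables do not carry over. Pictures are saved under pics/ and viewed, at most 10 in all, crops included, and the job is handed in when it is done.

Besides the shell and the picture viewer there is one more tool, called after "Emit:" as a command line: name --pt "numbers of a row" for each row, then --argument value for the rest. play_rows: Moves the arm, as the interface text tells. Its arguments: {"type":"object","properties":{"series":{"type":"array","items":{"type":"array","items":{"type":"number"}}},"gripper":{"type":"number"}},"required":["series"]}

```bash
mkdir -p pics
cat > h.py <<'E'
import numpy as np, cv2, pickle
from bench import read_state, get_image, job_done
def snap(tag):
    d={}
    for n in("top","side"):
        g=get_image(n); d[n]=g
        cv2.imwrite(f"pics/{tag}_{n}.png",np.ascontiguousarray(g["image"][:,:,::-1]))
    pickle.dump(d,open(f"pics/{tag}.pkl","wb")); return d
def load(tag): return pickle.load(open(f"pics/{tag}.pkl","rb"))
def onz(g,u,v,z):
    d=np.array(g["rotation"])@[(u-g["cx"])/g["fx"],(v-g["cy"])/g["fy"],1.]
    e=np.array(g["eye"]); return e+d*(z-e[2])/d[2]
def proj(g,p):
    c=np.array(g["rotation"]).T@(np.array(p,float)-np.array(g["eye"]))
    return np.array([g["fx"]*c[0]/c[2]+g["cx"],g["fy"]*c[1]/c[2]+g["cy"]])
E
python3 - <<'E'
from h import *
d=snap("a")
for n in d:
    g=d[n]; print(n,g["fx"],g["eye"],np.round(g["rotation"],3).tolist())
    cv2.imwrite(f"pics/a2_{n}.png",cv2.resize(cv2.imread(f"pics/a_{n}.png"),(800,600),interpolation=cv2.INTER_CUBIC))
s=read_state();print(s)
E
```

```text
top 346.9114555526831 [424.41166368  10.07059295 804.17881865] [-0.693, 0.714, -0.069, 0.07]
side 433.1873396773499 [392.04472885 774.60780148 718.00432389] [-0.106, 0.897, -0.426, 0.053]
{'clock': 0.1, 'joints': array([ 1.47959746e+00,  3.85484867e-01,  6.79257044e-03, -4.13208612e-04,
       -1.19403249e+00, -2.58587963e-01]), 'joint_vel': array([ 0.00030229, -0.00075181,  0.00279744,  0.00124205,  0.00041596,
        0.00030316]), 'joint_efforts': array([-6.83295693e-04, -3.93321168e+01,  1.88929117e+01,  4.19799149e+00,
       -2.59617183e-03,  5.98243204e-06]), 'position': array([214.01857327, 586.71893309, 255.34280256]), 'ee_rot': array([ 9.84731353e-01, -1.74078131e-01, -1.10760762e-04,  9.76910502e-04]), 'contact_force': array([ 0.09352932,  0.05101517, -0.21023655]), 'wrist_torque': array([-0.02565046, -0.01626064,  0.03002064]), 'grasp_force': 0.0, 'gripper_width': 85.51508741555776}
```

View pics/a2_top.png

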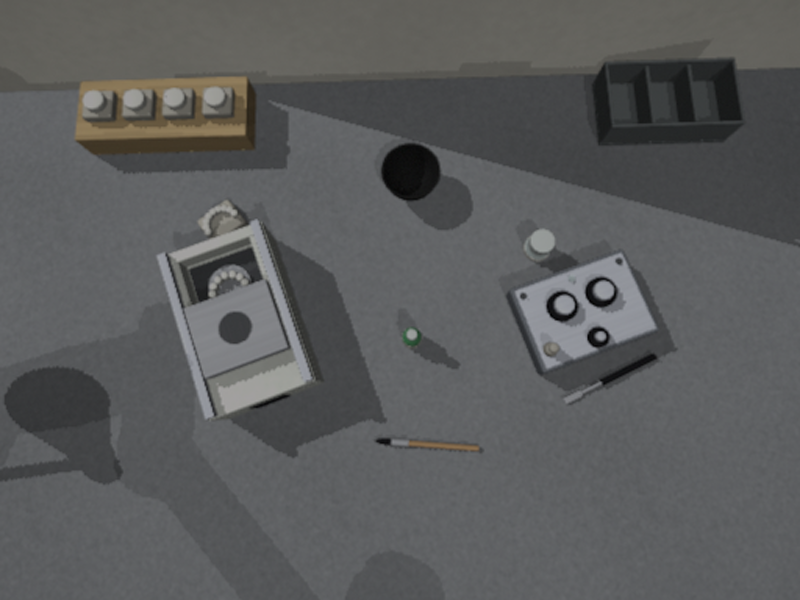

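View pics/a2_side.png

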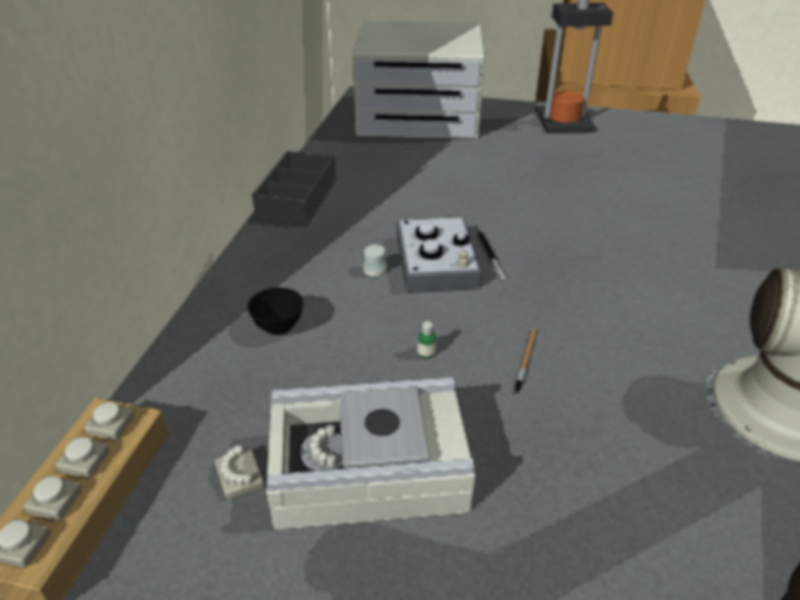

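```bash
sed -i 's/np.array(g\["rotation"\])/Rotation.from_quat(g["rotation"]).as_matrix()/; 1a from scipy.spatial.transform import Rotation' h.py
python3 - <<'E'
from h import *
d=load("a")
t=d["top"]["image"][:,:,::-1]
c=np.hstack([t[135:270,97:202],t[135:270,320:425]])
c=cv2.resize(c,(798,513),interpolation=cv2.INTER_CUBIC)  # 3.8x
cv2.imwrite("pics/a_crop.png",np.clip(c*1.4,0,255))
# rough check: px scale .64
k=.64
for n,pts in(("top",[(564*k,305*k),(601*k,292*k),(598*k,337*k)]),("side",[(431*k,250*k),(427*k,231*k),(461*k,239*k)])):
    for p in pts: print(n,onz(d[n],*p,61).round(1))
E
```

```text
top [ 556.9 -207.3   61. ]
top [ 573.8 -260.5   61. ]
top [ 510.8 -250.2   61. ]
side [ 553.6 -187.3   61. ]
side [ 572.  -245.3   61. ]
side [ 508.5 -233.3   61. ][ WARN:0@0.170] global loadsave.cpp:1063 imwrite_ Unsupported depth image for selected encoder is fallbacked to CV_8U.
```

View pics/a_crop.png

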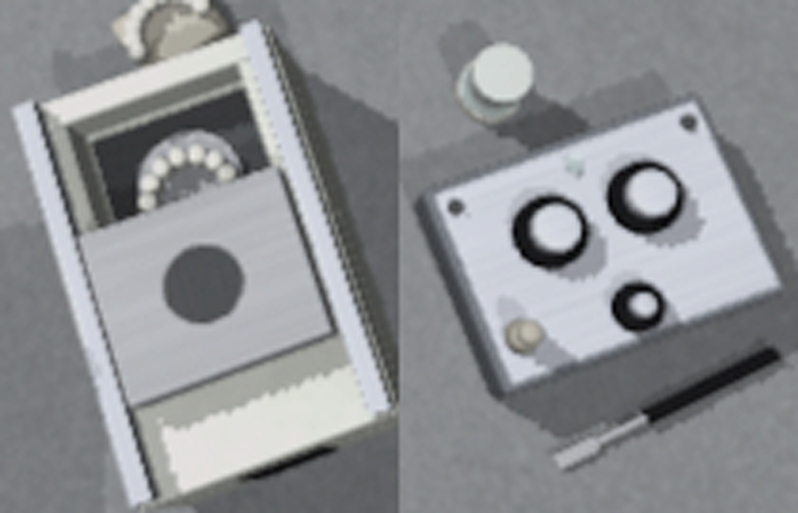

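```bash
python3 - <<'E' 2>/dev/null
from h import *
d=load("a")
s=d["side"]["image"][:,:,::-1]
c=cv2.resize(s[130:195,225:330],None,fx=7,fy=7,interpolation=cv2.INTER_CUBIC)
cv2.imwrite("pics/a_cropS.png",np.clip(c*1.3,0,255).astype(np.uint8))
g=d["top"]
P=lambda x,y,z:onz(g,320+(x-399)/3.8-.37,135+y/3.8-.37,z)
U=lambda x,y,z:onz(g,97+x/3.8-.37,135+y/3.8-.37,z)
for n,p in dict(a=P(556,226,62),b=P(654,194,62),stop=P(643,304,60),c1=P(697,97,40),c2=P(783,288,40),c3=P(507,390,40),c4=P(425,195,40)).items(): print(n,p.round(1))
for n,p in dict(railLtop=U(24,103,89),railLbot=U(142,503,89),railRtop=U(257,25,89),railRbot=U(384,405,89),shNL=U(138,403,94),shNR=U(334,331,94),shFL=U(78,233,94),shFR=U(274,168,94)).items(): print(n,p.round(1))
E
```

```text
a [ 559.2 -207.2   62. ]
b [ 576.2 -265.    62. ]
stop [ 513.1 -253.2   60. ]
c1 [ 639.3 -304.9   40. ]
c2 [ 522.5 -342.6   40. ]
c3 [ 468.2 -177.3   40. ]
c4 [ 584.1 -137.8   40. ]
railLtop [641.3 346.6  89. ]
railLbot [418.6 270.5  89. ]
railRtop [683.5 216.3  89. ]
railRbot [466.4 142.3  89. ]
shNL [471.1 273.1  94. ]
shNR [506.6 168.7  94. ]
shFL [564.7 310.1  94. ]
shFR [598.1 203.3  94. ]
```

View pics/a_cropS.png

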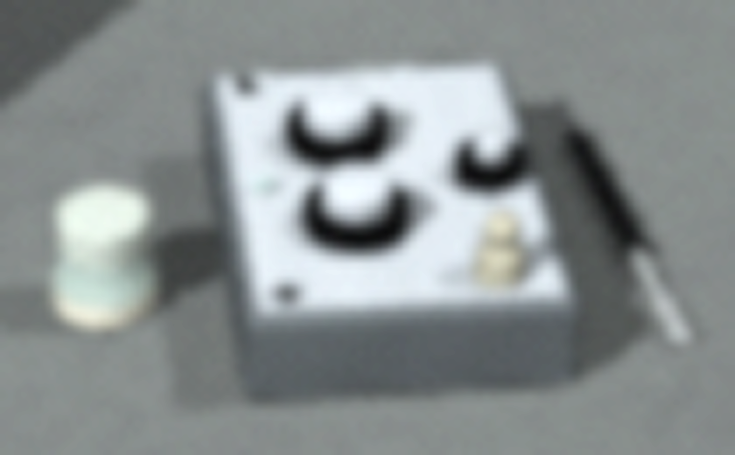

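Emit:
play_rows --pt "16.4 -25 -7 0 0 0.43" --pt "16.4 -25 -7 0 0 0.43" --pt "16.4 -25 -7 0 0 0.43" --pt "16.4 -25 -7 0 0 0.43" --pt "16.4 -25 -7 0 0 0.43" --pt "16.4 -25 -7 0 0 0.43" --pt "16.4 -25 -7 0 0 0.43" --pt "16.4 -25 -7 0 0 0.43" --pt "16.4 -25 -7 0 0 0.43" --pt "16.4 -25 -7 0 0 0.43" --pt "16.4 -25 -7 0 0 0.43" --pt "16.4 -25 -7 0 0 0.43" --pt "16.4 -25 -7 0 0 0.43" --pt "16.4 -25 -7 0 0 0.43" --pt "16.4 -25 -7 0 0 0.43" --pt "0 0 0 0 0 0" --pt "0 0 0 0 0 0" --pt "0 0 0 0 0 0" --gripper 0

```text
clock: 1.6
position: [460.2, 212.1, 151.2]
ee_rot: [0.987, 0.162, -0.0, 0.0]
contact_force: [0.0, -0.2, -0.6]
gripper_width: 0.1
grasp_force: 0.0
```

```bash
python3 - <<'E' 2>/dev/null
from h import *
s=read_state();print(s["clock"],s["position"],s["gripper_width"],Rotation.from_quat(s["ee_rot"]).as_matrix().round(3))
d=snap("b")
t=d["top"]["image"][150:270,80:230,::-1];u=d["side"]["image"][220:345,150:330,::-1]
c=np.vstack([cv2.resize(t,(600,480))[180:],cv2.resize(u,(600,416))])[:600]
a=cv2.resize(t,(400,320));b=cv2.resize(u,(400,278))
cv2.imwrite("pics/b_c.png",cv2.resize(np.vstack([a,b]),(400,598)))
E
```

```text
1.6 [460.15200981 212.11105864 151.19315441] 0.05924752344126778 [[ 0.948  0.319 -0.   ]
 [ 0.319 -0.948 -0.   ]
 [-0.     0.    -1.   ]]
```

View pics/b_c.png

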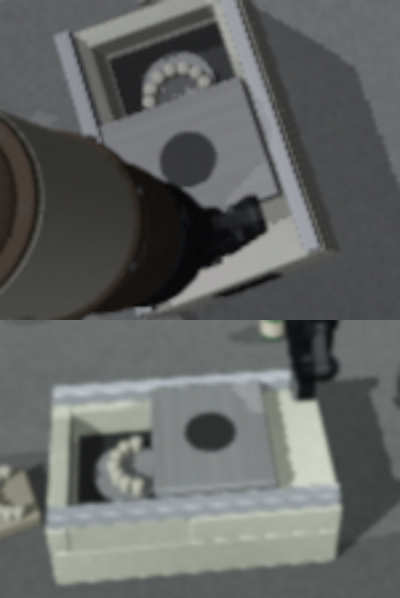

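```bash
python3 - <<'E' 2>/dev/null
from h import *
d=load("b")
print(onz(d["top"],173.7,230.6,126),onz(d["side"],286.4,253.7,126))
for n in d: print(n,proj(d[n],[460,212,126]))
g=d["side"]
# side view of unit: shutter near corners, rail ends
S=lambda x,y,z:onz(g,150+x*.45,220+(y-320)*.45,z).round(1)
print("shNear far(-y)",S(260,383,94),"shNear +y",S(275,487,94),"railfar near",S(322,376,89),"railfar far",S(52,392,89),"rail+y near",S(341,493,89),"far",S(49,515,89))
E
```

```text
[486.16396302 182.44521196 126.        ] [459.54887168 210.43017532 126.        ]
top [158.16799053 244.59694229]
side [286.01889557 254.25531679]
shNear far(-y) [503.4 174.4  94. ] shNear +y [467.9 285.7  94. ] railfar near [451.  147.8  89. ] railfar far [684.1 223.7  89. ] rail+y near [415.5 275.4  89. ] far [637.3 350.2  89. ]
```

Emit:
play_rows --pt "0 0 -10 0 0 0" --pt "0 0 -10 0 0 0" --pt "0 0 -8 0 0 0" --pt "0 0 -7 0 0 0" --pt "0 0 -6 0 0 0" --pt "0 0 -5 0 0 0" --pt "0 0 0 0 0 0" --pt "0 0 0 0 0 0"

```text
clock: 2.37
position: [460.2, 212.1, 105.0]
ee_rot: [0.987, 0.162, -0.0, 0.0]
contact_force: [0.6, 0.7, 0.1]
gripper_width: -0.2
grasp_force: 0.0
```

Emit:
play_rows --pt "4.74 1.61 0 0 0 0" --pt "4.74 1.61 0 0 0 0" --pt "4.74 1.61 0 0 0 0" --pt "4.74 1.61 0 0 0 0" --pt "4.74 1.61 0 0 0 0" --pt "4.74 1.61 0 0 0 0" --pt "4.74 1.61 0 0 0 0" --pt "4.74 1.61 0 0 0 0" --pt "4.74 1.61 0 0 0 0" --pt "4.74 1.61 0 0 0 0" --pt "4.74 1.61 0 0 0 0" --pt "4.74 1.61 0 0 0 0" --pt "4.74 1.61 0 0 0 0" --pt "4.74 1.61 0 0 0 0" --pt "4.74 1.61 0 0 0 0"

```text
clock: 3.62
position: [531.7, 236.5, 105.3]
ee_rot: [0.987, 0.162, 0.0, -0.0]
contact_force: [-3.4, -0.5, 1.4]
gripper_width: -0.1
grasp_force: 1.2
```

Pushing about 3 N; continue slowly to the hard stop.

Emit:
play_rows --pt "1.9 0.65 0 0 0 0" --pt "1.9 0.65 0 0 0 0" --pt "1.9 0.65 0 0 0 0" --pt "1.9 0.65 0 0 0 0" --pt "1.9 0.65 0 0 0 0" --pt "0 0 0 0 0 0"

```text
clock: 4.12
position: [541.1, 239.7, 105.2]
ee_rot: [0.987, 0.162, 0.0, -0.0]
contact_force: [-1.3, 0.5, 0.3]
gripper_width: -0.0
grasp_force: 0.5
```

Emit:
play_rows --pt "1.4 0.5 0 0 0 0" --pt "1.4 0.5 0 0 0 0" --pt "1.4 0.5 0 0 0 0" --pt "0 0 0 0 0 0"

```text
clock: 4.45
position: [545.2, 241.1, 105.3]
ee_rot: [0.987, 0.162, 0.0, 0.0]
contact_force: [-0.4, -0.7, -0.4]
gripper_width: -0.0
grasp_force: 0.7
```

Emit:
play_rows --pt "1.4 0.5 0 0 0 0" --pt "1.4 0.5 0 0 0 0" --pt "1.4 0.5 0 0 0 0" --pt "0 0 0 0 0 0"

```text
clock: 4.78
position: [547.5, 241.8, 105.2]
ee_rot: [0.987, 0.162, -0.002, 0.001]
contact_force: [-7.9, 0.4, 3.6]
gripper_width: 0.3
grasp_force: 3.5
```

Emit:
play_rows --pt "1.4 0.5 0 0 0 0" --pt "0 0 0 0 0 0" --pt "0 0 0 0 0 0"

```text
clock: 5.03
position: [547.6, 241.8, 105.2]
ee_rot: [0.987, 0.162, -0.004, 0.001]
contact_force: [-10.5, -0.8, 6.3]
gripper_width: 0.1
grasp_force: 5.1
```

Emit:
play_rows --pt "-4 -1.4 0 0 0 0" --pt "-6 -2 0 0 0 0" --pt "-4 -1.4 5 0 0 0" --pt "0 0 15 0 0 0" --pt "0 0 20 0 0 0" --pt "0 0 20 0 0 0" --pt "0 0 0 0 0 0"

```text
clock: 5.62
position: [539.2, 239.6, 170.5]
ee_rot: [0.987, 0.163, 0.005, -0.002]
contact_force: [0.4, 0.4, 0.6]
gripper_width: 0.1
grasp_force: 0.0
```

Emit:
play_rows --pt "1.7 -26.5 0 0 0 -0.013" --pt "1.7 -26.5 0 0 0 -0.013" --pt "1.7 -26.5 0 0 0 -0.013" --pt "1.7 -26.5 0 0 0 -0.013" --pt "1.7 -26.5 0 0 0 -0.013" --pt "1.7 -26.5 0 0 0 -0.013" --pt "1.7 -26.5 0 0 0 -0.013" --pt "1.7 -26.5 0 0 0 -0.013" --pt "1.7 -26.5 0 0 0 -0.013" --pt "1.7 -26.5 0 0 0 -0.013" --pt "1.7 -26.5 0 0 0 -0.013" --pt "1.7 -26.5 0 0 0 -0.013" --pt "1.7 -26.5 0 0 0 -0.013" --pt "1.7 -26.5 0 0 0 -0.013" --pt "1.7 -26.5 0 0 0 -0.013" --pt "1.7 -26.5 0 0 0 -0.013" --pt "1.7 -26.5 0 0 0 -0.013" --pt "1.7 -26.5 0 0 0 -0.013" --pt "0 0 0 0 0 0" --pt "0 0 0 0 0 0" --gripper 0.54

```text
clock: 7.28
position: [567.0, -240.1, 165.1]
ee_rot: [0.989, 0.149, 0.0, 0.0]
contact_force: [-0.2, 0.0, -0.6]
gripper_width: 46.0
grasp_force: 0.0
```

```bash
python3 - <<'E' 2>/dev/null
from h import *
s=read_state();print(s["clock"],s["position"],s["gripper_width"],Rotation.from_quat(s["ee_rot"]).as_matrix()[:,0].round(3),s["joints"])
a=load("a")["side"]
S=lambda x,y,z:onz(a,225+x/7-.43,130+y/7-.43,z).round(1)
print("side a",S(355,190,62),"b",S(340,115,62),"collar a",S(355,212,52),"b",S(339,127,52), "stop",S(493,149,60))
d=snap("c")
t=d["top"]["image"][:,:,::-1];u=d["side"]["image"][:,:,::-1]
x=cv2.resize(t[150:270,100:430],(800,291));y=cv2.resize(u[100:345,140:340],None,fx=1.24,fy=1.24)
y=cv2.resize(u[100:190,210:340],(442,306))
z=cv2.resize(u[240:340,160:320],(356,306))
cv2.imwrite("pics/c_c.png",np.vstack([x,np.hstack([y,z])[:,:800],][:2]))
E
```

```text
7.2833 [ 566.96328938 -240.13115188  165.06874576] 46.0443049539857 [0.956 0.294 0.   ] [-1.38056451e-01  4.44323419e-01 -1.40607069e-01  9.61277975e-05
 -9.85461671e-01  2.00727253e+00]
side a [ 557.8 -201.1   62. ] b [ 574.  -253.2   62. ] collar a [ 557.4 -200.8   52. ] b [ 575.4 -259.8   52. ] stop [ 510.5 -245.4   60. ]
```

Run:
```python
from h import *
d=load("c")
t=d["top"]["image"][:,:,::-1];u=d["side"]["image"][:,:,::-1]
x=cv2.resize(t[150:260,310:430],(436,400),interpolation=cv2.INTER_CUBIC)
z=cv2.resize(u[250:340,160:320],(355,200))
z2=cv2.resize(t[145:275,95:210],(355,400))
y=cv2.resize(u[100:195,215:335],(505,400),interpolation=cv2.INTER_CUBIC)
im=np.vstack([np.hstack([y,np.zeros((400,295,3),np.uint8)]),np.zeros((200,800,3),np.uint8)])
im[:295,505:800]=cv2.resize(t[150:270,95:215],(295,295))
im[300:600,505:800]=cv2.resize(t[150:260,310:420],(295,300))
im[400:600,:355]=z
cv2.imwrite("pics/c_c.png",np.clip(im*1.3,0,255).astype(np.uint8))
```

```text
(no output)
```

View pics/c_c.png

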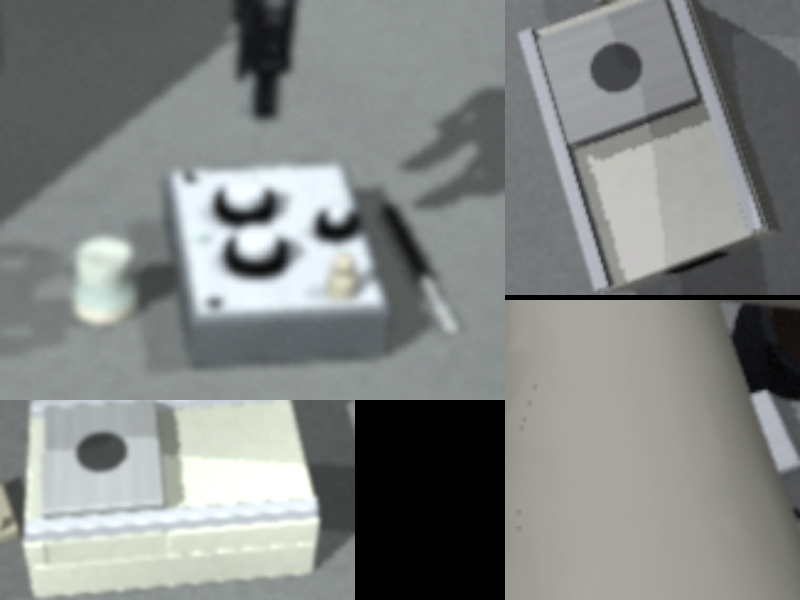

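Run:
```python
from h import *
g=load("c")["side"]
for z in(138,142,146,150): print(z,proj(g,[558.1,-211.4,z]).round(1))
print("seen",215+265/4.208,100+117/4.208)
for n,c in(("T",(559.2,-207.2)),("S",(557.8,-201.1))): print(n,proj(g,[*c,62]).round(1),proj(g,[*c,52]).round(1))
```

```text
138 [276.9 130.4]
142 [276.9 129.1]
146 [277.  127.7]
150 [277.  126.4]
seen 277.97528517110266 127.8041825095057
T [275.2 155.4] [275.1 158.5]
S [275.3 156.7] [275.2 159.8]
```

Emit:
play_rows --pt "0 2 -12 0 0 0" --pt "0 2 -12 0 0 0" --pt "0 0 -12 0 0 0" --pt "0 0 -10 0 0 0" --pt "0 0 -9 0 0 0" --pt "0 0 -5 0 0 0" --pt "0 0 0 0 0 0" --pt "0 0 0 0 0 0"

```text
clock: 8.05
position: [567.4, -234.6, 105.3]
ee_rot: [0.989, 0.15, -0.0, 0.0]
contact_force: [0.3, -0.3, 0.3]
gripper_width: 46.1
grasp_force: 0.0
```

Run:
```python
from h import *
s=read_state();print(s["position"],s["contact_force"])
g=snap("d")["side"]
y=cv2.resize(g["image"][115:190,245:325,::-1],(640,600),interpolation=cv2.INTER_CUBIC)
cv2.imwrite("pics/d_c.png",np.clip(y*1.4,0,255).astype(np.uint8))
```

```text
[ 567.36930712 -234.64136891  105.34585442] [ 0.25568743 -0.3193368   0.34918055]
```

View pics/d_c.png

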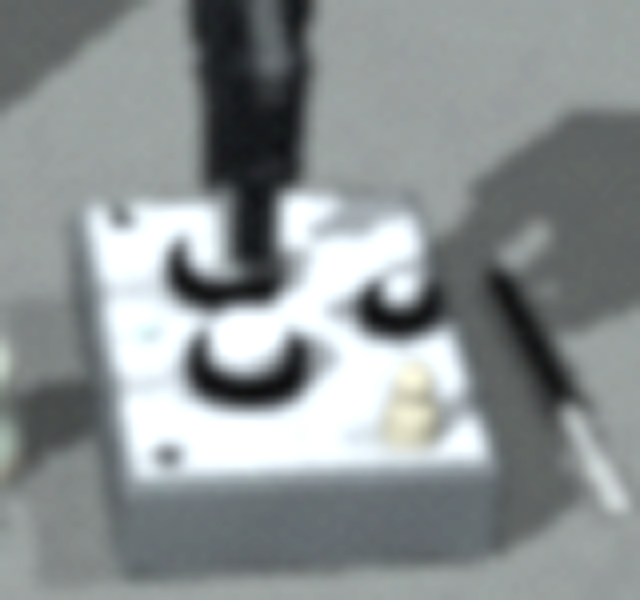

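Run:
```python
from h import *
g=load("d")["side"]
S=lambda x,y,z:onz(g,245+x/8-.44,115+y/8-.44,z)
c=[S(85,203,40),S(410,200,40),S(494,465,40),S(120,482,40)]
for p in c: print(p.round(1))
m=np.mean(c,0);print(m.round(1),(m+15*np.array([.956,.294,0])).round(1))
for z in(80,83,86,90): print(z,S(257,265,z).round(1))
print("cap a",S(250,338,62).round(1),"collar a", S(250,360,52).round(1))
```

```text
[ 638.6 -308.5   40. ]
[ 521.3 -338.    40. ]
[ 468.1 -177.2   40. ]
[ 587.7 -139.2   40. ]
[ 553.9 -240.7   40. ] [ 568.3 -236.3   40. ]
80 [ 557.9 -218.7   80. ]
83 [ 557.2 -214.1   83. ]
86 [ 556.4 -209.4   86. ]
90 [ 555.3 -203.2   90. ]
cap a [ 556.3 -201.    62. ] collar a [ 556.3 -202.5   52. ]
```

Emit:
play_rows --pt "0.3 -0.8 -6 0 0 0" --pt "0.3 -0.7 -5 0 0 0" --pt "0 0 -4 0 0 0" --pt "0 0 -2 0 0 0" --pt "0 0 0 0 0 0"

```text
clock: 8.57
position: [567.2, -236.3, 87.4]
ee_rot: [0.989, 0.15, -0.001, -0.0]
contact_force: [0.3, -0.2, 1.6]
gripper_width: 46.1
grasp_force: 0.0
```

Emit:
play_rows --pt "0 0 -1 0 0 0" --pt "0 0 -1 0 0 0" --pt "0 0 -1 0 0 0" --pt "0 0 0 0 0 0"

```text
clock: 8.9
position: [567.7, -236.2, 85.2]
ee_rot: [0.989, 0.15, -0.0, -0.0]
contact_force: [-0.7, 0.4, -0.7]
gripper_width: 46.2
grasp_force: 0.0
```

Emit:
play_rows --pt "0 0 -1 0 0 0" --pt "0 0 -1 0 0 0" --pt "0 0 -1 0 0 0" --pt "0 0 0 0 0 0"

```text
clock: 9.23
position: [567.9, -236.3, 82.8]
ee_rot: [0.989, 0.15, 0.0, 0.0]
contact_force: [-1.3, 1.1, 4.4]
gripper_width: 46.4
grasp_force: 2.4
```

Emit:
play_rows --pt "0 0 -1 0 0 0" --pt "0 0 -1 0 0 0" --pt "0 0 0 0 0 0"

```text
clock: 9.48
position: [567.9, -236.3, 81.1]
ee_rot: [0.989, 0.15, 0.0, 0.0]
contact_force: [-1.9, 1.0, 6.6]
gripper_width: 46.1
grasp_force: 3.4
```

Emit:
play_rows --pt "0 0 -1.5 0 0 0" --pt "0 0 -1.5 0 0 0" --pt "0 0 -1 0 0 0" --pt "0 0 0 0 0 0"

```text
clock: 9.82
position: [568.0, -236.3, 78.7]
ee_rot: [0.989, 0.15, 0.0, 0.0]
contact_force: [-3.9, 3.0, 13.4]
gripper_width: 46.0
grasp_force: 6.6
```

Run:
```python
from h import *
s=read_state();print({k:s[k] for k in("clock","position","contact_force","wrist_torque","grasp_force")})
```

```text
{'clock': 9.8167, 'position': array([ 567.96522348, -236.3354177 ,   78.65201482]), 'contact_force': array([-3.85967615,  3.00298546, 13.42256691]), 'wrist_torque': array([ 0.79047623,  1.24815529, -0.02625834]), 'grasp_force': 6.60771707596723}
```

Emit:
play_rows --pt "0 0 -1 0 0 0" --pt "0 0 0 0 0 0" --pt "0 0 0 0 0 0" --pt "0 0 0 0 0 0" --pt "0 0 0 0 0 0" --pt "0 0 0 0 0 0" --pt "0 0 0 0 0 0" --pt "0 0 0 0 0 0" --pt "0 0 0 0 0 0" --pt "0 0 0 0 0 0" --pt "0 0 0 0 0 0" --pt "0 0 0 0 0 0" --pt "0 0 0 0 0 0" --pt "0 0 0 0 0 0" --pt "0 0 0 0 0 0" --pt "0 0 0 0 0 0" --pt "0 0 0 0 0 0" --pt "0 0 0 0 0 0" --pt "0 0 0 0 0 0" --pt "0 0 0 0 0 0"

```text
clock: 11.48
position: [568.0, -236.3, 78.6]
ee_rot: [0.989, 0.15, 0.0, 0.001]
contact_force: [-5.3, 3.4, 16.8]
gripper_width: 45.8
grasp_force: 8.6
```

Emit:
play_rows --pt "0 0 0 0 0 0" --pt "0 0 0 0 0 0" --pt "0 0 0 0 0 0" --pt "0 0 0 0 0 0" --pt "0 0 0 0 0 0" --pt "0 0 0 0 0 0" --pt "0 0 0 0 0 0" --pt "0 0 0 0 0 0" --pt "0 0 0 0 0 0" --pt "0 0 0 0 0 0" --pt "0 0 0 0 0 0" --pt "0 0 0 0 0 0" --pt "0 0 0 0 0 0" --pt "0 0 0 0 0 0" --pt "0 0 0 0 0 0" --pt "0 0 0 0 0 0" --pt "0 0 0 0 0 0" --pt "0 0 0 0 0 0"

```text
clock: 12.98
position: [568.0, -236.3, 78.6]
ee_rot: [0.989, 0.15, 0.0, 0.001]
contact_force: [-5.4, 3.3, 17.2]
gripper_width: 46.4
grasp_force: 8.6
```

Run:
```python
from h import *
s=read_state();print({k:s[k] for k in("clock","position","contact_force","wrist_torque","grasp_force")})
g=snap("e")["side"]
y=cv2.resize(g["image"][115:190,245:325,::-1],(640,600),interpolation=cv2.INTER_CUBIC)
cv2.imwrite("pics/e_c.png",y)
```

```text
{'clock': 12.9833, 'position': array([ 567.97505136, -236.33680843,   78.59318376]), 'contact_force': array([-5.42192884,  3.30121968, 17.18361759]), 'wrist_torque': array([ 1.10622267,  1.63343243, -0.00191134]), 'grasp_force': 8.635132227860822}
```

View pics/e_c.png

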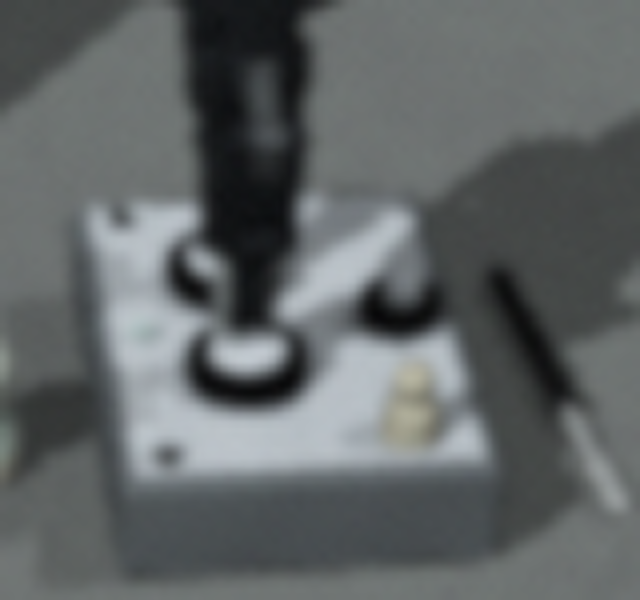

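Emit:
play_rows --pt "0 0 2 0 0 0" --pt "0 0 3 0 0 0" --pt "0 0 4 0 0 0" --pt "0 0 6 0 0 0" --pt "0 0 10 0 0 0" --pt "0 0 20 0 0 0" --pt "0 0 25 0 0 0" --pt "0 0 25 0 0 0" --pt "0 0 25 0 0 0" --pt "0 0 0 0 0 0" --pt "0 0 0 0 0 0" --pt "0 0 0 0 0 0" --pt "0 0 0 0 0 0"

```text
clock: 14.17
position: [567.0, -236.1, 194.0]
ee_rot: [0.989, 0.15, -0.001, -0.001]
contact_force: [0.3, -0.0, -0.5]
gripper_width: 46.1
grasp_force: 0.0
```

Run:
```python
from h import *
s=read_state();print(s["position"],s["contact_force"])
g=snap("f")["side"]["image"]; a=load("a")["side"]["image"]
cv2.imwrite("pics/f_c.png",np.hstack([cv2.resize(i[115:345,130:340,::-1],(400,438)) for i in(a,g)]))
```

```text
[ 566.98060379 -236.05396707  193.9678078 ] [ 0.32189848 -0.03440012 -0.50915305]
```

View pics/f_c.png

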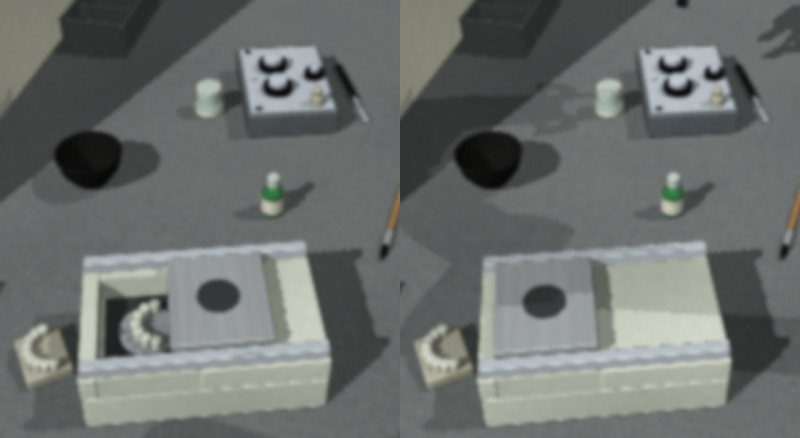

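The before/after view shows the shutter closed, both buttons up again, and every loose item where it was.

```bash
python3 -c "
from bench import job_done
print(job_done())"
```

```text
the job is handed in; nothing more can be done
None
```

I handed the job in after about 14 s of the 64 s limit: the shutter is pushed to its hard stop, and both start buttons were pressed together, held down for about 3.2 s and released. The hand-in gave no verdict. The last picture shows the shutter closed and nothing moved, and the force readings fit both buttons bottoming out.

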